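Balance a lever on a crowned bar

ROBOT

A 6-joint arm with a two-finger parallel gripper is mounted at the origin on a cart in front of the work surface, level with it; the furniture and walls round the work are solid. World frame = base frame: x ahead of the robot, y to its left, z up, the work surface at z = 0. Lengths are in m, angles in rad, forces in N, time in s.
With the tool pointing down it reaches from about 0.425 to 0.95 m from the base axis. Payload 14.7 kg.
Tool frame: the origin (TCP) lies between the finger pads; the fingertips stand 8 mm ahead of it and the grasp point (between the pads) lies 11 mm behind it; z points along the fingers, y is the direction in which the jaws open and shut (so a half turn about z gives the same grasp; the last joint's range is limited). The gripper opens to 85 mm and grips with 20 to 120 N. Pads are 22 mm wide; open, the fingers measure 114 mm over their backs; the gripper's body (76 mm by 85 mm) begins 54 mm behind the grasp point. The pads swing forward as they close: fully open they stand 13 mm farther back than shut.
Start: joints at [1.246, 0.48, 1.596, -0, 1.065, -0.047], TCP at [0.178, 0.625, 0.239] pointing down, gripper open.
Joint ranges: [-2.75, 2.75], [-0.82, 2.05], [0.23, 2.67], [-1.56, 4.7], [0.09, 2.69], [-2.92, 2.92]. Speed limits (rad/s): [1.89, 1.89, 2.39, 3.01, 3.01, 3.01].

INTERFACE

Orientations are given as a rotation vector (axis times angle).
In Python, from cell import readout, eyes, workorder gives the robot as it stands.
- The arm moves only by the shell command python3 -m handwheel 'ROWS' [OPENING] [FORCE]. ROWS is JSON, a list that holds one entry, the list of rows, each a list of 6 numbers: the shift along the world's x, y, z in mm, then the turn, a rotation vector about the world's x, y, z in degrees. A call has 1 to 10 rows; each row is the pose to reach, as a shift and turn from the pose measured when the call began; what a row does not reach only later rows make up. A row lasts 1/10 s, in which the tool goes at most 50 mm and 8.59 degrees, less where a joint would pass 70% of its speed; a pose out of reach is approached as far as the arm can. A call with a gripper value outside its range is refused whole. OPENING is the opening, from 0 (shut) to 1 (fully open), set as the call begins (- or left out, the last holds). The fingers move at their own pace and stop on an object; FORCE is the grip in N (left out, the last holds). Time passes only in rows, so rows that repeat a pose let the fingers close. It gives the time, the measured TCP pose, the force and the opening at its end, in the units of the state.
- readout.read_state(): the state, without advancing time (a new reading comes with each control period).
- eyes.capture(name): name is "scene" or "top" or "wrist"; returns the picture (384x512x3 uint8, red, green, blue); there is no depth.
- eyes.camera_model(name): a dict with "K" (3x3 intrinsics, pixels), "distortion" ([k1, k2, p1, p2, k3] as OpenCV has them; the pictures are not rectified), "xyz" and "orientation" of the camera in the world. Camera axes: x right, y down, z forward; pixel columns grow to the right and rows downward; lengths in m; the calibration is good to about 2 mm. A picture is of the moment at which its call begins: read the wrist's pose just before it. camera_model takes no time and is no camera call; for the wrist camera it gives the pose at the moment of the call.
- workorder.close_job(): hands the job in, once; it reports no verdict.
The state is a dict: "clock": time; "joint_positions": joint angles; "dq": joint speeds; "joint_torque": joint torques, N m; "ee_pos": TCP position; "tool_rot": TCP orientation; "force": force on the tool from outside, world axes, zero at the start; "ft_torque": the same for the moment, N m; "width": opening from 0.0 (shut) to 1.0 (fully open).
Only numpy, scipy, OpenCV 4.12 (cv2) and the standard library are available. Lean on these libraries where they do the work, as an engineer would, in place of code of your own. Each camera call takes 0.05 s, during which the arm holds its last target. There are 200 camera calls.

TASK

Check the balance of the steel lever: first lay the crowned aluminium bar, round side up, across both posts of the grey stand, down between their cheeks and centred. Then take the lever off its sloping rest and set it flat side down, square across the middle of the crowned bar, its black balance line over the narrow ridge, so that it stays there balanced by itself, level and still. Leave the tape roll, the dish and the white jar where they stand.

Things in the scene. Friction and masses are not known exactly. Their poses are not given: they have to be found in the camera images.
- crown_bar: Loose plain aluminium bar, 170 mm long (its y axis), 50 wide (x), 21.4 high, lying on the bench. Flat underside; upright flanks 18 mm high; the top is a crown, an arc of 80 mm radius about an axis parallel to y, with a ground flat land 12 mm wide along the ridge, 21.4 mm above the underside. Origin: centre of the underside, z up. 0.5 kg.
- stand: Fixed stand: grey base plate 80 x 190 x 10 mm with two dark steel posts at y = -65 and +65 mm (each 30 mm along y, 72 along x). Post floors are 45 mm above the origin; on each, two cheeks 58 mm apart in x rise 8 mm above the floor and keep the crowned bar along y. Origin: centre of the underside; z up.
- rest: Fixed grey sloping rest holding the lever. Its bed rises 30 degrees toward its +x axis (which points roughly to the left, world +y), 24 mm wide, with a lip at the low end and two low cheeks 75 to 97 mm up the bed from the lever's origin, reaching 12 mm above the bed. Origin: on the bench under the lever's balance line; the bed surface there is 65 mm above the bench.
- lever: Loose steel lever, 180 mm long (x axis), flat underside. Head from x = -75 to -30 mm, 40 wide, 26 high; arm from there to x = +105, 30 wide, 16 thick. Origin: underside, mid-width, at the black balance line across the arm; centre of mass 10 mm above it. z: out of the top. At the start it lies on the rest, head at the low end, x pointing up the 30 degree slope. 0.45 kg.
- tape_roll: Bystander: roll of tan masking tape lying flat, 72 mm across, 18 high; origin at the centre of its underside.
- petri_dish: Bystander: shallow white dish, 60 mm across, 14 high; origin at the centre of its underside.
- jar_white: Bystander: white screw-cap jar, 55 mm across, 100 high; origin at the centre of its underside.

How it is judged:
By the outcome, as a careful person would: the job done as asked, in the order asked, and still so for the second after the job is handed in, with the robot touching nothing.
It also fails if it takes over 51 s, if anything falls off the work surface, if the arm or the gripper's body presses on something with over 40 N, if the wrist force passes 120 N, or if a joint passes its speed limit or range.

## Working session

There is one attempt and no reset: what is moved stays moved. The work goes in short steps, Python scripts to look and compute and a shell command to move; the robot and the scene stay as the last step left them, time stands still between calls to the robot, and variables do not carry over. Pictures are saved under pics/ and viewed, on a budget of 10 in all, crops included, one or two more only if the job needs it, and the job is handed in when it is done.

```bash
mkdir -p pics; ls
python3 - <<'E'
from cell import readout, eyes
import cv2,numpy as np
s=readout.read_state();print(s)
for n in("scene","top"):
    im=eyes.capture(n);cv2.imwrite(f"pics/{n}0.png",im[:,:,::-1])
    m=eyes.camera_model(n);print(n,m)
print(eyes.camera_model("wrist"))
a=cv2.imread("pics/top0.png");cv2.imwrite("pics/top0b.png",cv2.resize(a,(800,600),interpolation=cv2.INTER_CUBIC))
a=cv2.imread("pics/scene0.png");cv2.imwrite("pics/scene0b.png",cv2.resize(a,(800,600),interpolation=cv2.INTER_CUBIC))
E
```

```text
pics
{'clock': 0.0, 'joint_positions': array([ 1.24637463e+00,  4.80849138e-01,  1.59691137e+00,  2.16884125e-05,
        1.06509122e+00, -4.65902237e-02]), 'dq': array([0.00061476, 0.00093643, 0.00169524, 0.00124799, 0.00214359,
       0.00157679]), 'joint_torque': array([ 2.41266403e-03, -9.50615788e+01, -4.30214810e+01,  8.98748544e-05,
        1.16190649e-02, -1.57575380e-05]), 'ee_pos': array([0.1781076 , 0.62468038, 0.23864718]), 'tool_rot': array([-4.34995922e-01, -3.11107746e+00,  1.93816859e-03]), 'force': array([-0.34123177,  0.19905727,  1.08515336]), 'ft_torque': array([-0.02320738,  0.03756691,  0.01175816]), 'width': 0.9985916823241631}
scene {'K': array([[494.05644217,   0.        , 263.56644327],
       [  0.        , 494.05644217, 192.68215694],
       [  0.        ,   0.        ,   1.        ]]), 'distortion': array([-0.17220058,  0.        ,  0.        ,  0.        ,  0.        ]), 'xyz': array([ 0.04393785, -0.85929559,  0.89027587]), 'orientation': array([-2.17039046,  0.62819696, -0.31330636])}
top {'K': array([[428.56234036,   0.        , 251.34938372],
       [  0.        , 428.56234036, 187.36272864],
       [  0.        ,   0.        ,   1.        ]]), 'distortion': array([0.05223166, 0.        , 0.        , 0.        , 0.        ]), 'xyz': array([0.49683472, 0.01795119, 1.26635202]), 'orientation': array([-2.1989775 ,  2.18099168, -0.10015558])}
{'K': array([[291.98659282,   0.        , 258.65663807],
       [  0.        , 291.98659282, 187.99877405],
       [  0.        ,   0.        ,   1.        ]]), 'distortion': array([0.00061131, 0.        , 0.        , 0.        , 0.        ]), 'xyz': array([0.10761469, 0.64511911, 0.37422401]), 'orientation': array([2.31232829, 1.74546883, 0.2554109 ])}
```

View pics/top0b.png

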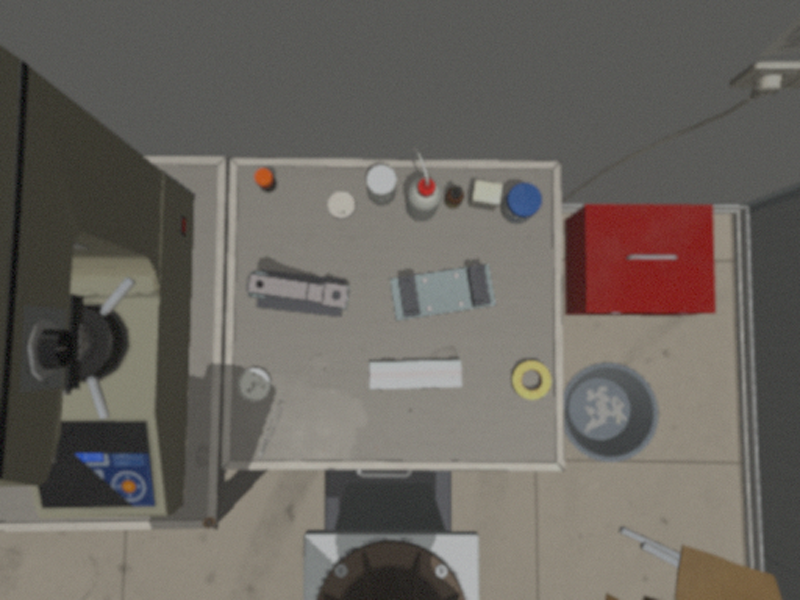

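View pics/scene0b.png

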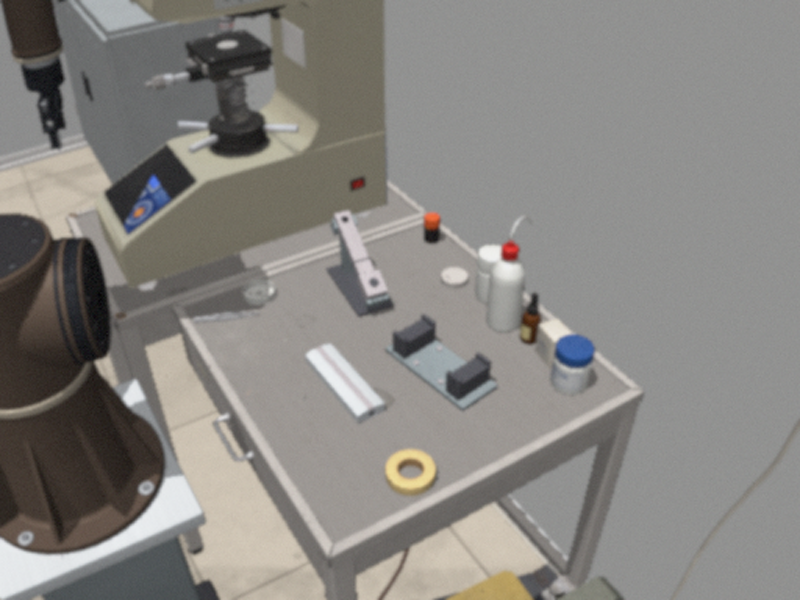

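The top view (800-px scale) shows the bar around (416,373), stand posts at (409,290) and (479,284), and the lever from (250,284) to (347,296), with its head on the right. Next I'll convert these to world coordinates.

```bash
cat > h.py <<'E'
import numpy as np,cv2
from scipy.spatial.transform import Rotation as R
from cell import eyes,readout
def p2w(m,uv,z):
    uv=np.array(uv,float).reshape(-1,1,2)
    n=cv2.undistortPoints(uv,m["K"],m["distortion"])[:,0]
    d=R.from_rotvec(m["orientation"]).apply(np.c_[n,np.ones(len(n))])
    o=m["xyz"]; z=np.broadcast_to(z,(len(n),))
    return o+d*((z-o[2])/d[:,2])[:,None]
def w2p(m,P):
    r=R.from_rotvec(m["orientation"]); ri=r.inv()
    return cv2.projectPoints(np.array(P,float).reshape(-1,1,3),ri.as_rotvec(),-ri.apply(m["xyz"]),m["K"],m["distortion"])[0][:,0]
E
python3 - <<'E'
from h import *
np.set_printoptions(precision=4,suppress=True)
m=eyes.camera_model("top");s=512/800
f=lambda p,z:print(p2w(m,np.array(p)*s,z))
print("bar");f([(370,361),(460,357),(462,386),(371,389)],.018)
print("posts");f([(409,290),(479,284)],.05)
print("plate");f([(393,292),(398,318),(494,303)],.01)
print("lever ends");f([(250,284),(347,296),(316,291)],[.13,.05,.08])
print("jar,dish,tape");f([(381,173),(341,205),(532,380)],[.1,.014,.018])
f([(264,177),(427,187)],[.06,.15])
E
```

```text
bar
[[ 0.4648  0.0402  0.018 ]
 [ 0.4734 -0.1268  0.018 ]
 [ 0.4201 -0.1304  0.018 ]
 [ 0.4134  0.0378  0.018 ]]
posts
[[ 0.5948 -0.0301  0.05  ]
 [ 0.607  -0.1579  0.05  ]]
plate
[[ 0.594  -0.0015  0.01  ]
 [ 0.5452 -0.0113  0.01  ]
 [ 0.5749 -0.1918  0.01  ]]
lever ends
[[0.5962 0.2427 0.13  ]
 [0.5829 0.0827 0.05  ]
 [0.5892 0.1361 0.08  ]]
jar,dish,tape
[[ 0.7978  0.0227  0.1   ]
 [ 0.7578  0.0981  0.014 ]
 [ 0.4322 -0.2601  0.018 ]]
[[ 0.7979  0.2355  0.06  ]
 [ 0.7618 -0.0555  0.15  ]]
```

```bash
python3 -m handwheel '[[[0,-25,35,0,0,-8],[0,-55,70,0,0,-16],[0,-85,100,0,0,-24],[5,-120,125,0,0,-32],[20,-155,140,0,0,-40],[45,-190,150,0,0,-48],[70,-230,150,0,0,-56],[100,-265,150,0,0,-64],[130,-300,150,0,0,-71],[160,-335,150,0,0,-71]]]'
```

```text
clock: 1.1
ee_pos: [0.3387, 0.2881, 0.3888]
tool_rot: [-2.166, -2.275, 0.001]
force: [1.8, -0.0, 0.1]
width: 0.998
```

```bash
python3 -m handwheel '[[[15,-45,0,0,0,0],[30,-90,-10,0,0,0],[45,-135,-20,0,0,0],[60,-180,-30,0,0,0],[75,-225,-45,0,0,0],[90,-270,-60,0,0,0],[105,-310,-75,0,0,0],[120,-340,-90,0,0,0],[120,-340,-90,0,0,0],[120,-340,-90,0,0,0]]]'
python3 - <<'E'
from h import *
m=eyes.camera_model("wrist");im=eyes.capture("wrist")
np.savez("w1.npz",**m);print(m,readout.read_state()["ee_pos"])
cv2.imwrite("pics/w1.png",cv2.resize(im[:,:,::-1],(800,600),interpolation=cv2.INTER_CUBIC))
E
```

```text
clock: 2.1
ee_pos: [0.4584, -0.0523, 0.2982]
tool_rot: [-2.167, -2.272, 0.002]
force: [-1.0, -0.5, 0.3]
width: 1.001
{'K': array([[291.98659282,   0.        , 258.65663807],
       [  0.        , 291.98659282, 187.99877405],
       [  0.        ,   0.        ,   1.        ]]), 'distortion': array([0.00061131, 0.        , 0.        , 0.        , 0.        ]), 'xyz': array([0.45505118, 0.02085271, 0.43376228]), 'orientation': array([2.85008124, 0.06798671, 0.00693486])} [ 0.45835316 -0.05164365  0.29868184]
```

View pics/w1.png

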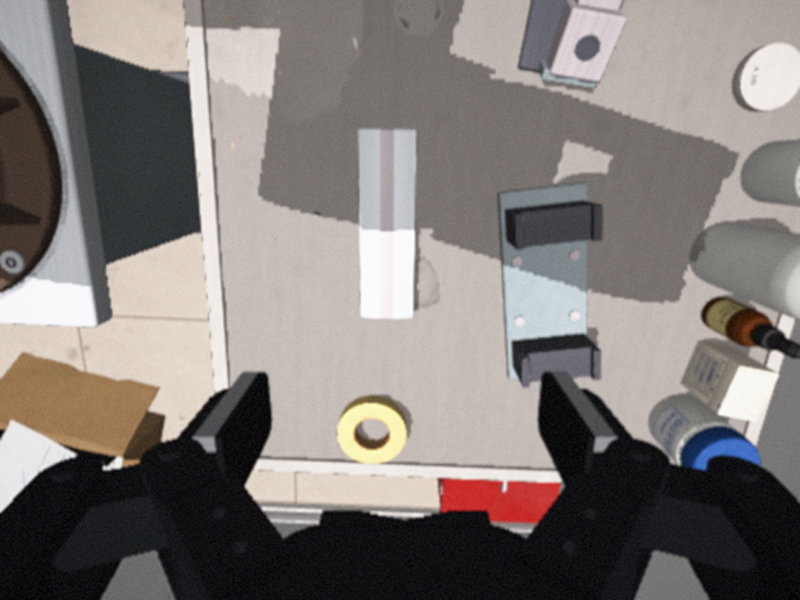

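The bar spans (359,130) to (413,318). The stand plate's corners are at (499,192), (587,183) and (510,380), and the posts at (508,205)-(600,242) and (514,338)-(600,383). The lever head and its hole are at (588,47).

Run:
```python
from h import *
np.set_printoptions(precision=4,suppress=True)
m=dict(np.load("w1.npz"));s=512/800
f=lambda p,z:p2w(m,np.array(p)*s,z)
b=f([(359.5,129.5),(415.5,129),(413.5,318.5),(361,318.5)],.018);print(b,b.mean(0))
print(np.linalg.norm(b-np.roll(b,-1,0),axis=1))
p=f([(499,192),(587,183.5),(510,380)],.01);print("plate",p,(p[1]+p[2])/2,np.linalg.norm(p[1]-p[0]),np.linalg.norm(p[2]-p[0]))
d=p[0]-p[2];print("stand yaw",np.degrees(np.arctan2(-d[0],d[1])))
d=b[0]+b[1]-b[2]-b[3];print("bar yaw",np.degrees(np.arctan2(-d[0],d[1])))
print("hole",f([(588,47)],.07))
# crop enlarged stand
im=cv2.imread("pics/w1.png")[170:400,340:620];cv2.imwrite("pics/w1c.png",cv2.resize(im,None,fx=2.6,fy=2.6,interpolation=cv2.INTER_CUBIC))
```

```text
[[ 0.4148  0.0418  0.018 ]
 [ 0.4628  0.0445  0.018 ]
 [ 0.4703 -0.128   0.018 ]
 [ 0.4196 -0.1304  0.018 ]] [ 0.4419 -0.043   0.018 ]
[0.0481 0.1726 0.0508 0.1723]
plate [[ 0.5417 -0.0053  0.01  ]
 [ 0.6202  0.0059  0.01  ]
 [ 0.5731 -0.193   0.01  ]] [ 0.5967 -0.0935  0.01  ] 0.07936091507457176 0.19027277247166882
stand yaw 9.521009859653946
bar yaw 2.036528087475219
hole [[0.5821 0.1025 0.07  ]]
```

View pics/w1c.png

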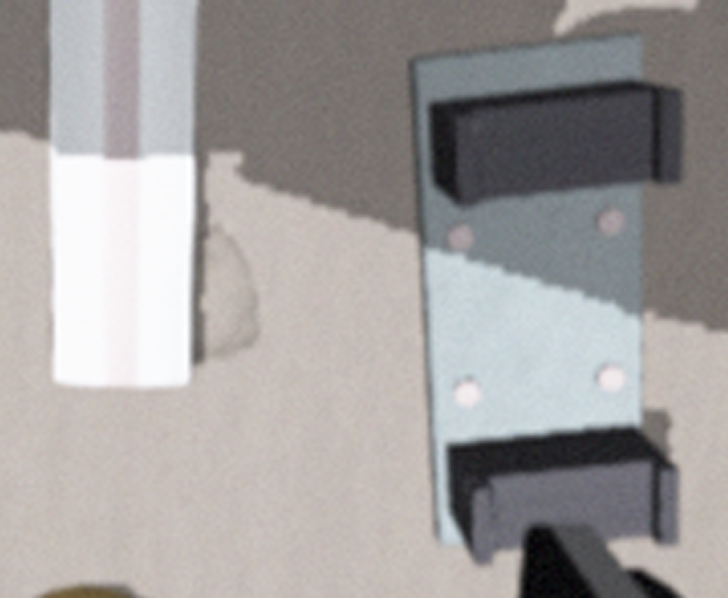

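Run:
```python
from h import *
from scipy.optimize import least_squares
np.set_printoptions(precision=4,suppress=True)
m=dict(np.load("w1.npz"))
c=lambda p:(np.array(p,float)/2.6+[340,170])*.64
S=p2w(m,c([(460,238),(611,221),(468,393),(611,378)]),.012)
print("screws",S,S.mean(0))
d=S[0]+S[1]-S[2]-S[3];print(np.degrees(np.arctan2(-d[0],d[1])));d=S[1]+S[3]-S[0]-S[2];print(np.degrees(np.arctan2(d[1],d[0])))
# model pts: plate corners + cheek outer top corners (z .053, x±36,y)
M=np.array([(-40,95,10),(40,95,10),(-40,-95,10),(-36,80,53),(36,50,53),(36,80,53),(-36,50,53),(-36,-50,53),(36,-50,53),(-36,-80,53),(36,-80,53)])/1e3
U=c([(412,60),(640,38),(440,545),(432,103),(680,182),(681,90),(462,203),(473,488),(674,465),(483,562),(677,540)])
def res(q,i=slice(None)):
    W=R.from_euler('z',q[2]).apply(M[i])+[q[0],q[1],0]
    return (w2p(m,W)-U[i]).ravel()
r=least_squares(res,[.597,-.093,.14],loss='soft_l1');print(r.x,np.degrees(r.x[2]));print(r.fun.reshape(-1,2))
```

```text
screws [[ 0.565  -0.0684  0.012 ]
 [ 0.6188 -0.0595  0.012 ]
 [ 0.5751 -0.1278  0.012 ]
 [ 0.6281 -0.1193  0.012 ]] [ 0.5968 -0.0938  0.012 ]
9.23382345108482
9.270802356973416
[ 0.5959 -0.0928  0.1655] 9.483675364968763
[[-0.2785 -0.4789]
 [ 0.3694 -1.8928]
 [-0.1464  0.2658]
 [ 5.0695  2.7884]
 [ 0.0775 -0.2893]
 [-0.0437 -0.6652]
 [-1.1966  0.8925]
 [-0.5052 -0.287 ]
 [ 1.1813 -0.1018]
 [-2.0352  0.3822]
 [ 0.3423  0.5492]]
```

```bash
python3 -m handwheel '[[[-3,1,-45,0,0,0],[-6,3,-90,0,0,0],[-10,5,-135,0,0,0],[-14,7,-180,0,0,0],[-16,9,-220,0,0,0],[-16,9,-250,0,0,0],[-16,9,-270,0,0,0],[-16,9,-280,0,0,0],[-16,9,-286,0,0,0],[-16,9,-286,0,0,0]]]' && python3 -m handwheel '[[[0,0,0,0,0,0],[0,0,0,0,0,0],[0,0,0,0,0,0],[0,0,0,0,0,0],[0,0,0,0,0,0],[0,0,0,0,0,0]]]' 0.3 50
```

```text
clock: 3.15
ee_pos: [0.4426, -0.0423, 0.0129]
tool_rot: [-2.165, -2.274, 0.001]
force: [-0.6, -0.6, 0.2]
width: 1.0
clock: 3.75
ee_pos: [0.4428, -0.0423, 0.0139]
tool_rot: [-2.166, -2.275, 0.0]
force: [-2.4, 2.8, 16.0]
width: 0.568
```

```bash
python3 -m handwheel '[[[0,0,10,0,0,0],[0,0,40,0,0,0],[5,0,80,0,0,0],[45,-12,85,0,0,3],[88,-28,85,0,0,6.5],[125,-42,85,0,0,6.5],[148,-50,80,0,0,6.5],[154,-51,72,0,0,6.5],[154,-51,66,0,0,6.5],[154,-51,66,0,0,6.5]]]' - 60
python3 - <<'E'
from h import *
m=eyes.camera_model("wrist");im=eyes.capture("wrist")
np.savez("w2.npz",**m)
print(readout.read_state())
cv2.imwrite("pics/w2.png",cv2.resize(im[:,:,::-1],(800,600),interpolation=cv2.INTER_CUBIC))
E
```

```text
clock: 4.75
ee_pos: [0.5946, -0.0927, 0.0789]
tool_rot: [-2.032, -2.392, 0.003]
force: [-0.5, 0.0, -4.9]
width: 0.561
{'clock': 4.8, 'joint_positions': array([-2.05077756e-01,  6.12404152e-01,  1.83581745e+00,  3.12595417e-04,
        6.96661617e-01, -3.67865254e-01]), 'dq': array([ 0.00132219, -0.01147004, -0.00783505, -0.00113298,  0.00249317,
        0.0009433 ]), 'joint_torque': array([-2.62315767e-01, -9.62046933e+01, -3.15504992e+01, -5.22622271e-03,
       -2.10061851e-01,  2.92647339e-03]), 'ee_pos': array([ 0.59484998, -0.09270691,  0.07937855]), 'tool_rot': array([-2.03182962e+00, -2.39217896e+00,  2.19498368e-03]), 'force': array([-0.58913876,  1.06030736, -5.95643202]), 'ft_torque': array([ 0.02966682,  0.03051351, -0.00115724]), 'width': 0.561454056817945}
```

View pics/w2.png

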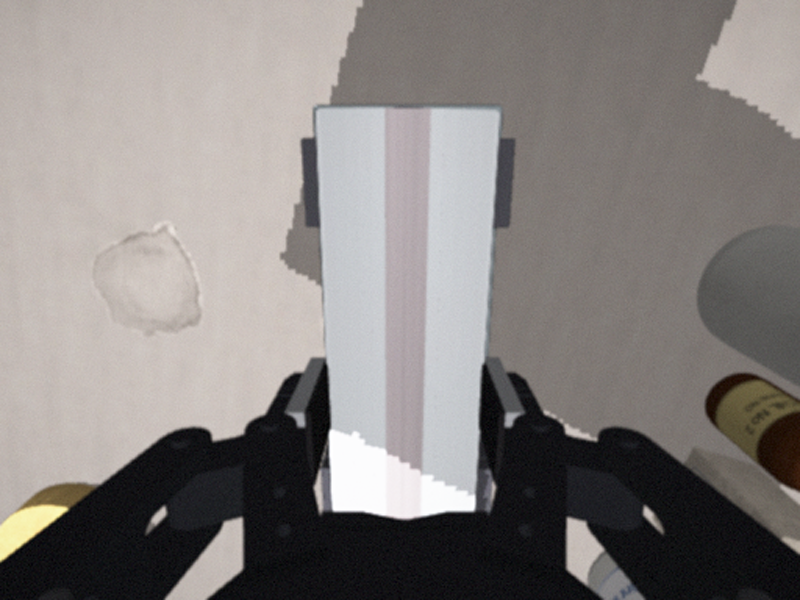

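Run:
```python
from h import *
np.set_printoptions(precision=4,suppress=True)
m=dict(np.load("w2.npz"))
print(p2w(m,np.array([(315,108),(500,108),(302,139),(516,139),(304,226),(512,226)])*.64,[.083,.083,.053,.053,.053,.053]))
a=p2w(m,np.array([(315,108),(500,108)])*.64,.083).mean(0)
b=p2w(m,np.array([(302,139),(516,139),(304,226),(512,226)])*.64,.053).mean(0)
u=np.array([-np.sin(.1623),np.cos(.1623),0]);v=np.array([u[1],-u[0],0])
print("end-post along y (want 20):",(a-b)@u*1e3,"across (0):",(a-b)@v*1e3)
```

```text
[[ 0.557  -0.0118  0.083 ]
 [ 0.606  -0.0038  0.083 ]
 [ 0.5478 -0.0202  0.053 ]
 [ 0.6186 -0.0086  0.053 ]
 [ 0.5514 -0.0492  0.053 ]
 [ 0.624  -0.0372  0.053 ]]
end-post along y (want 20): 21.341488912995484 across (0): -0.49457072230884885
```

```bash
python3 -m handwheel '[[[0,-1,-7,0,0,0],[0,-1,-13,0,0,0],[0,-1,-17,0,0,0],[0,-1,-19.5,0,0,0],[0,-1,-20.5,0,0,0],[0,-1,-20.5,0,0,0]]]'
```

```text
clock: 5.4
ee_pos: [0.5946, -0.0936, 0.0592]
tool_rot: [-2.032, -2.392, 0.002]
force: [-5.0, 0.6, 2.2]
width: 0.556
```

```bash
python3 -m handwheel '[[[0,0,0,0,0,0],[0,0,0,0,0,0],[0,0,0,0,0,0],[0,0,0,0,0,0]]]' 1.0 && python3 -m handwheel '[[[0,0,15,0,0,0],[0,0,50,0,0,0],[0,5,95,0,0,0],[0,30,135,0,0,0],[0,60,170,0,0,0],[-5,90,190,0,0,0],[-5,120,200,0,0,0],[-5,130,200,0,0,0],[-5,130,200,0,0,0],[-5,130,200,0,0,0]]]'
python3 - <<'E'
from h import *
m=eyes.camera_model("wrist");im=eyes.capture("wrist")
np.savez("w3.npz",**m)
cv2.imwrite("pics/w3.png",cv2.resize(im[:,:,::-1],(800,600),interpolation=cv2.INTER_CUBIC))
E
```

```text
clock: 5.8
ee_pos: [0.5947, -0.0937, 0.0593]
tool_rot: [-2.032, -2.392, 0.002]
force: [-0.2, 0.7, -0.2]
width: 0.997
clock: 6.8
ee_pos: [0.5895, 0.0358, 0.259]
tool_rot: [-2.031, -2.392, 0.003]
force: [-0.3, -0.7, -0.3]
width: 1.002
```

View pics/w3.png

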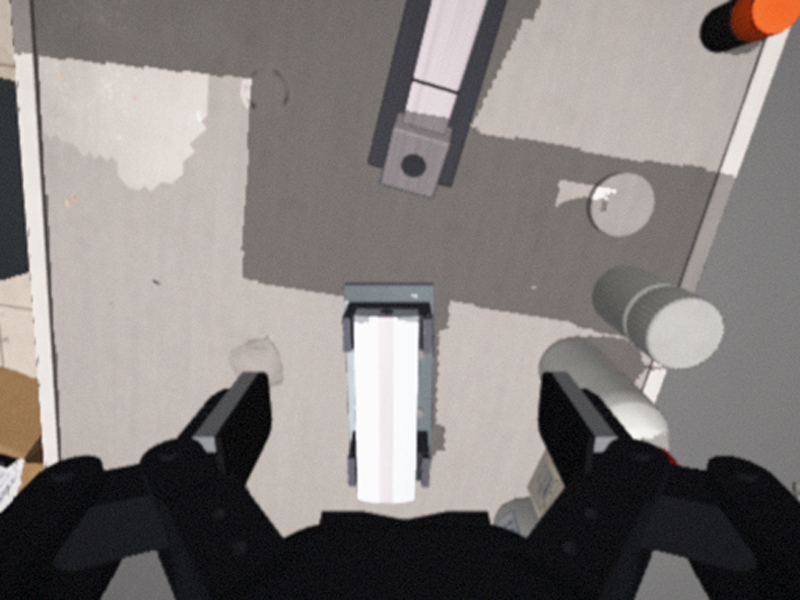

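The bar sits between the cheeks of both posts. The lever's balance line runs (413,80)-(460,93), and its head end runs (381,183)-(436,196). I'll enlarge that area.

Run:
```python
import cv2
im=cv2.imread("pics/w3.png")[0:205,350:520];cv2.imwrite("pics/w3c.png",cv2.resize(im,None,fx=2.9,fy=2.9,interpolation=cv2.INTER_CUBIC))
```

```text
(no output)
```

View pics/w3c.png

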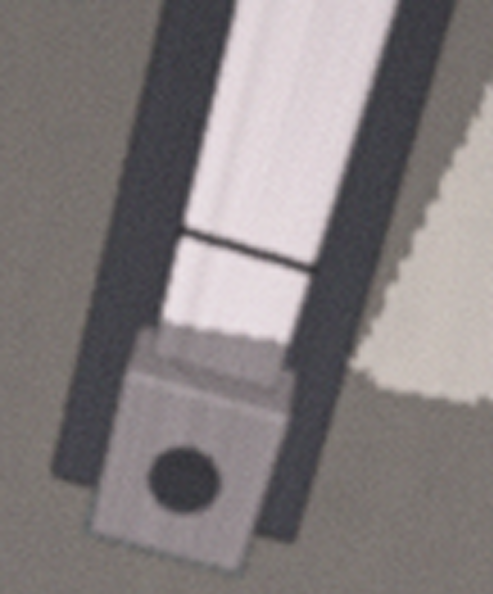

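```bash
cat > lev.py <<'E'
from h import *
from scipy.optimize import least_squares
M=np.array([(0,15,16),(0,-15,16),(-30,20,26),(-30,-20,26),(-75,20,26),(-75,-20,26)])/1e3
def Rl(yaw,p): return R.from_euler('z',yaw)*R.from_euler('y',-p)   # x up by p
def fit(m,U,zfree=False,M=M):
    def res(q):
        return (w2p(m,Rl(q[2],q[4]).apply(M)+q[[0,1,3]])-U).ravel()
    g=lambda q:res(np.r_[q,.065,np.radians(30)]) if len(q)==3 else res(q)
    r=least_squares(g,[.59,.16,1.5]+([.065,.52] if zfree else []),loss='soft_l1')
    print(r.x,np.degrees(r.x[2:]));print(r.fun.reshape(-1,2));return r.x
E
python3 - <<'E'
from lev import *
np.set_printoptions(precision=4,suppress=True)
m=dict(np.load("w3.npz"))
U=(np.array([(181,231),(317,270),(129,372),(290,413),(92,528),(238,572)])/2.9+[350,0])*.64
q=fit(m,U);fit(m,U,True)
# tool orientation wanted: z = -lever normal, y = -lever y or + ; report turn from current
s=readout.read_state();Rt=R.from_rotvec(s["tool_rot"]);L=Rl(q[2],np.radians(30)).as_matrix()
for sg in(1,-1):
    y=sg*L[:,1];z=-L[:,2];D=R.from_matrix(np.c_[np.cross(y,z),y,z])
    print("turn",np.degrees((D*Rt.inv()).as_rotvec()))
print("normal",L[:,2],s["ee_pos"], "bar pts",p2w(m,np.array([(354,309),(420,309)])*.64,.063))
E
```

```text
[0.5906 0.1624 1.4684] [84.1316]
[[ 0.5702 -0.6366]
 [-0.4371 -0.6273]
 [-0.6853 -0.6321]
 [ 0.679   0.9501]
 [-0.6884  0.9648]
 [ 0.5266  0.561 ]]
[0.5908 0.1628 1.4684 0.0587 0.5289] [84.134   3.3617 30.3012]
[[ 0.6619  0.0664]
 [-0.9329 -0.1051]
 [-0.3371 -0.5894]
 [ 0.2964  0.7811]
 [-0.1905  0.2445]
 [ 0.4075 -0.3254]]
turn [  1.622  -43.2347 159.6654]
turn [ 30.0086   0.6663 -14.8737]
normal [-0.0511 -0.4974  0.866 ] [0.5894 0.0354 0.2588] bar pts [[ 0.557  -0.0082  0.063 ]
 [ 0.6069  0.0001  0.063 ]]
```

```bash
python3 -m handwheel '[[[-40,5,-20,0,0,0],[-75,10,-50,0,0,0],[-105,15,-90,0,0,0],[-120,20,-135,0,0,0],[-120,20,-180,0,0,0],[-120,20,-215,0,0,0],[-120,20,-233,0,0,0],[-120,20,-236,0,0,0],[-120,20,-236,0,0,0]]]' 0.35 && python3 -m handwheel '[[[0,0,-3,0,0,0],[0,0,-5,0,0,0],[0,0,-5,0,0,0]]]' && python3 -m handwheel '[[[0,0,-2,0,0,0],[0,0,-3,0,0,0],[0,0,-3,0,0,0]]]'
```

```text
clock: 7.75
ee_pos: [0.4691, 0.0547, 0.0225]
tool_rot: [-2.032, -2.39, 0.005]
force: [-1.1, -0.7, 0.7]
width: 0.348
clock: 8.05
ee_pos: [0.4696, 0.0546, 0.018]
tool_rot: [-2.033, -2.39, 0.004]
force: [-0.5, -0.3, -0.1]
width: 0.348
clock: 8.35
ee_pos: [0.4696, 0.0547, 0.0151]
tool_rot: [-2.033, -2.39, 0.004]
force: [-0.5, 0.6, -0.4]
width: 0.351
```

```bash
python3 -m handwheel '[[[0,0,-2,0,0,0],[0,0,-3,0,0,0],[0,0,-3,0,0,0]]]' && python3 -m handwheel '[[[0,0,-2,0,0,0],[0,0,-3,0,0,0],[0,0,-3,0,0,0]]]'&& python3 -m handwheel '[[[0,0,-1,0,0,0],[0,0,-2,0,0,0],[0,0,-2,0,0,0]]]'
```

```text
clock: 8.65
ee_pos: [0.4695, 0.0547, 0.0119]
tool_rot: [-2.033, -2.39, 0.004]
force: [-0.2, 0.4, -0.3]
width: 0.35
clock: 8.95
ee_pos: [0.4693, 0.0547, 0.0087]
tool_rot: [-2.033, -2.39, 0.005]
force: [0.3, -0.0, 0.2]
width: 0.349
clock: 9.25
ee_pos: [0.4695, 0.0547, 0.0075]
tool_rot: [-2.033, -2.39, 0.004]
force: [-4.5, -0.4, 25.2]
width: 0.346
```

```bash
python3 -m handwheel '[[[0,0,30,0,0,0],[10,5,75,0,0,0],[35,15,115,6,0.1,-3],[70,30,150,12,0.3,-6],[100,45,160,18,0.4,-9],[114,58,155,24,0.6,-12],[116.5,62,145,30,0.7,-14.9],[116.5,62,137,30,0.7,-14.9],[116.5,62,137,30,0.7,-14.9],[116.5,62,137,30,0.7,-14.9]]]' 0.75
python3 - <<'E'
from lev import *
np.set_printoptions(precision=4,suppress=True)
m=eyes.camera_model("wrist");im=eyes.capture("wrist");np.savez("w4.npz",**m)
s=readout.read_state();Rt=R.from_rotvec(s["tool_rot"]).as_matrix();print(Rt)
L=Rl(np.radians(84.13),np.radians(30));print(L.as_matrix())
print((L.inv().apply(s["ee_pos"]-[.5906,.1625,.065]))*1e3)
print(w2p(m,L.apply(M)+[.5906,.1625,.065])/.64)
cv2.imwrite("pics/w4.png",cv2.resize(im[:,:,::-1],(800,600),interpolation=cv2.INTER_CUBIC))
E
```

```text
clock: 10.25
ee_pos: [0.5856, 0.1169, 0.1445]
tool_rot: [-2.034, -1.837, -0.541]
force: [0.1, 1.1, 0.2]
width: 0.751
[[ 0.088   0.9949  0.0498]
 [ 0.8626 -0.1011  0.4957]
 [ 0.4982 -0.0007 -0.8671]]
[[ 0.0886 -0.9948 -0.0511]
 [ 0.8615  0.1023 -0.4974]
 [ 0.5     0.      0.866 ]]
[ 0.485   0.0622 92.0501]
[[374.6941 313.7892]
 [435.9799 313.8349]
 [364.2773 378.6859]
 [446.3168 378.7632]
 [366.46   457.4296]
 [443.9622 457.521 ]]
```

View pics/w4.png

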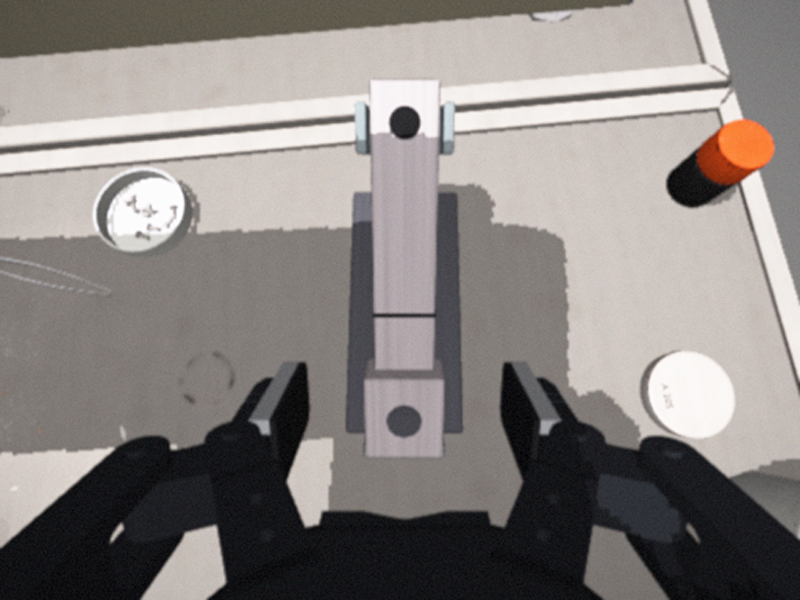

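The balance line is at row 315 (predicted 314) and the head edges at 365-445, which agrees with the model. I'll move in and grip.

```bash
python3 -m handwheel '[[[1.5,15,-26,0,0,0],[3,29,-50,0,0,0],[4,36,-62,0,0,0],[4,39,-68,0,0,0],[4.1,39.8,-69.3,0,0,0],[4.1,39.8,-69.3,0,0,0],[4.1,39.8,-69.3,0,0,0]]]' && python3 -m handwheel '[[[0,0,0,0,0,0],[0,0,0,0,0,0],[0,0,0,0,0,0],[0,0,0,0,0,0],[0,0,0,0,0,0]]]' 0.1 80
python3 - <<'E'
from lev import *
s=readout.read_state()
L=Rl(np.radians(84.13),np.radians(30));print((L.inv().apply(s["ee_pos"]-[.5906,.1625,.065]))*1e3)
E
```

```text
clock: 11.0
ee_pos: [0.5905, 0.1565, 0.0765]
tool_rot: [-2.034, -1.838, -0.543]
force: [0.0, 0.2, -0.5]
width: 0.749
clock: 11.5
ee_pos: [0.5907, 0.1561, 0.0772]
tool_rot: [-2.034, -1.838, -0.544]
force: [-4.5, -7.4, 12.9]
width: 0.324
[ 0.56347026 -0.74541565 13.75884225]
```

```bash
python3 -m handwheel '[[[-0.5,-3,5,0,0,0],[-1.5,-12,20,0,0,0],[-3,-28,48,0,0,0],[-3,-38,90,0,0,0],[-3,-45,130,0,0,0],[-3,-45,130,0,0,0]]]'
python3 - <<'E'
from lev import *
np.set_printoptions(precision=2,suppress=True)
s=readout.read_state();print(s["ee_pos"],s["force"],s["width"])
L=Rl(np.radians(84.13),np.radians(30));T=Rl(np.radians(9.3),0)
v=np.degrees((T*L.inv()).as_rotvec());print(v,np.linalg.norm(v))
for k in range(1,11):print(v*k/10)
E
```

```text
clock: 12.1
ee_pos: [0.5902, 0.1091, 0.213]
tool_rot: [-2.038, -1.842, -0.552]
force: [1.2, -0.3, -5.3]
width: 0.329
[0.59 0.11 0.21] [ 1.19 -0.33 -5.3 ] 0.32867427932891924
[-23.44  22.08 -73.01] 79.79520716883049
[-2.34  2.21 -7.3 ]
[ -4.69   4.42 -14.6 ]
[ -7.03   6.62 -21.9 ]
[ -9.38   8.83 -29.2 ]
[-11.72  11.04 -36.51]
[-14.06  13.25 -43.81]
[-16.41  15.45 -51.11]
[-18.75  17.66 -58.41]
[-21.09  19.87 -65.71]
[-23.44  22.08 -73.01]
```

```bash
python3 -m handwheel '[[[0,-10,0,-2.34,2.21,-7.3],[0,-30,0,-4.69,4.42,-14.6],[0,-50,0,-7.03,6.62,-21.9],[0,-75,0,-9.38,8.83,-29.2],[0,-100,0,-11.72,11.04,-36.51],[2,-125,0,-14.06,13.25,-43.81],[3,-150,-10,-16.41,15.45,-51.11],[4,-175,-20,-18.75,17.66,-58.41],[5,-195,-35,-21.09,19.87,-65.71],[5,-202.5,-50,-23.44,22.08,-73.01]]]' && python3 -m handwheel '[[[0,0,0,0,0,0],[0,0,0,0,0,0],[0,0,0,0,0,0]]]'
cat > chk.py <<'E'
from lev import *
import sys
np.set_printoptions(precision=4,suppress=True)
n=sys.argv[1]
m=eyes.camera_model("wrist");im=eyes.capture("wrist");np.savez(n+".npz",**m)
s=readout.read_state();print(s["ee_pos"],s["force"],s["joint_positions"]);print(R.from_rotvec(s["tool_rot"]).as_matrix())
print("want y col",R.from_euler('z',np.radians(9.3-90)).apply([1,0,0]))
cv2.imwrite(f"pics/{n}.png",cv2.resize(im[:,:,::-1],(800,600),interpolation=cv2.INTER_CUBIC))
E
python3 chk.py w5
```

```text
clock: 13.1
ee_pos: [0.5947, -0.0956, 0.1625]
tool_rot: [3.12, 0.249, -0.006]
force: [0.9, 0.9, -5.5]
width: 0.324
clock: 13.4
ee_pos: [0.5946, -0.0954, 0.1631]
tool_rot: [3.121, 0.255, -0.005]
force: [-0.2, -0.0, -4.2]
width: 0.32
[ 0.5946 -0.0955  0.1633] [-0.0747 -0.6297 -4.9394] [-0.203   0.4987  1.7825 -0.0144  0.8601  1.2149]
[[ 0.9869  0.1615 -0.0019]
 [ 0.1615 -0.9868 -0.0107]
 [-0.0036  0.0103 -0.9999]]
want y col [ 0.1616 -0.9869  0.    ]
```

View pics/w5.png

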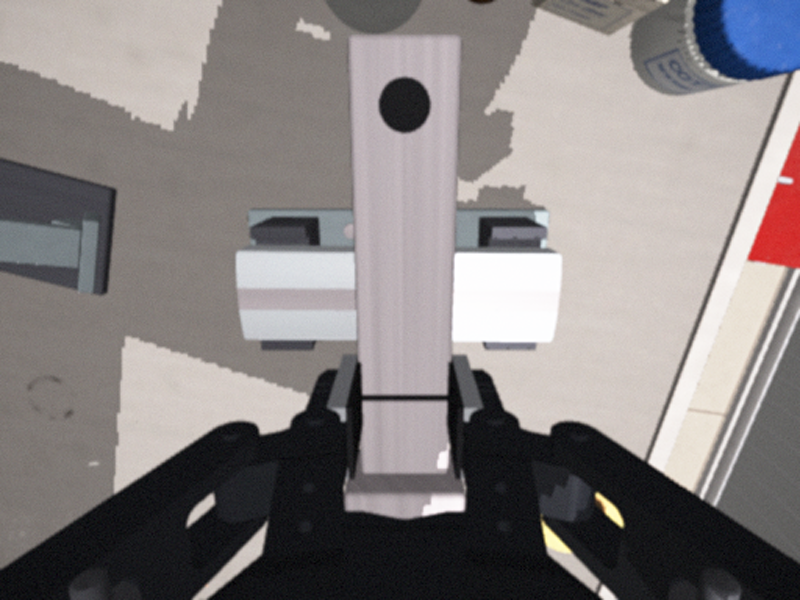

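The lever is held level. Its balance line is at row 397 (360-449) and the arm's end at row 37 (349-461). The bar's corners are (237,252), (243,340), (562,252) and (555,342), with the ridge at rows 288-311.

Run:
```python
from lev import *
np.set_printoptions(precision=4,suppress=True)
m=dict(np.load("w5.npz"));ee=np.array([.5946,-.0955,.1633])
B=p2w(m,np.array([(237,252),(562,252),(555,341.5),(243,340.5)])*.64,.063);print(B,B.mean(0))
print(np.linalg.norm(B-np.roll(B,-1,0),axis=1));d=B[0]+B[3]-B[1]-B[2];print("bar yaw",np.degrees(np.arctan2(-d[0],d[1])))
rg=p2w(m,np.array([(245,288),(245,311),(350,288),(350,311)])*.64,.0664);print("ridge",rg,rg.mean(0))
Ml=np.array([(0,15,16),(0,-15,16),(105,15,16),(105,-15,16),(-30,20,26),(-30,-20,26)])/1e3
U=np.array([(359.5,397.5),(449.5,397.5),(349.5,36.5),(461.5,36.5),(346,474),(464,474)])*.64
def res(q): return (w2p(m,Rl(q[2],q[4]).apply(Ml)+q[[0,1,3]])-U).ravel()
r=least_squares(res,[.595,-.095,.16,.15,0],loss='soft_l1');q=r.x;print("lever",q,np.degrees(q[[2,4]]));print(r.fun.reshape(-1,2))
c=B.mean(0);a=.1623;ux=np.array([np.cos(a),np.sin(a)]);uy=np.array([-ux[1],ux[0]])
print("TCP-lever origin",ee-q[[0,1,3]])
e=c[:2]-q[:2];print("to centre: along stand x %.1f y %.1f mm; world"%(e@ux*1e3,e@uy*1e3),e*1e3)
print("ridge x offset from stand centre est",(rg.mean(0)[:2]-q[:2])@ux*1e3)
```

```text
[[ 0.6053 -0.0059  0.063 ]
 [ 0.6326 -0.1741  0.063 ]
 [ 0.5826 -0.1836  0.063 ]
 [ 0.5558 -0.0121  0.063 ]] [ 0.5941 -0.0939  0.063 ]
[0.1704 0.0509 0.1736 0.0499]
bar yaw 9.069139781383923
ridge [[ 0.5875 -0.0123  0.0664]
 [ 0.5746 -0.0131  0.0664]
 [ 0.5963 -0.0669  0.0664]
 [ 0.5835 -0.0685  0.0664]] [ 0.5855 -0.0402  0.0664]
lever [ 0.5939 -0.0956  0.1627  0.1422  0.0725] [9.3208 4.1524]
[[ 0.876  -7.6196]
 [-0.5909 -7.8654]
 [-1.2513  0.0486]
 [ 1.0972  0.273 ]
 [ 0.5933  1.5755]
 [-0.7614  1.1078]]
TCP-lever origin [0.0007 0.0001 0.0211]
to centre: along stand x 0.4 y 1.6 mm; world [0.1561 1.6307]
ridge x offset from stand centre est 0.6208175926823237
```

Run:
```python
from lev import *
np.set_printoptions(precision=4,suppress=True)
m=dict(np.load("w5.npz"));ee=np.array([.5946,-.0955,.1633])
Ml=np.array([(0,15,16),(0,-15,16),(105,15,16),(105,-15,16),(-30,20,16),(-30,-20,16),(-30,20,26),(-30,-20,26)])/1e3
U=np.array([(359.5,397.5),(449.5,397.5),(349.5,36.5),(461.5,36.5),(346,474),(464,474),(345,492),(466,492)])*.64
for fix in (0,1):
    def res(q):
        p=q[4] if not fix else 0
        return (w2p(m,Rl(q[2],p).apply(Ml)+q[[0,1,3]])-U).ravel()
    r=least_squares(res,[.595,-.095,.16,.15,0][:5-fix],loss='soft_l1');q=r.x;print("lever",q,np.degrees(q[2:]));print(r.fun.reshape(-1,2))
    print("TCP-lever origin mm",(ee-q[[0,1,3]])*1e3)
    a=.1623;ux=np.array([np.cos(a),np.sin(a)]);uy=np.array([-ux[1],ux[0]])
    e=np.array([.5941,-.0939])-q[:2];print(e@ux*1e3,e@uy*1e3)
```

```text
lever [ 0.5926 -0.0958  0.1625  0.1491 -0.0029] [ 9.3098  8.5432 -0.1656]
[[-0.2196 -0.8538]
 [ 0.8083 -1.1136]
 [-0.9664  0.1389]
 [ 0.8569  0.3773]
 [ 0.6987 -0.2008]
 [-0.9161 -0.6507]
 [-0.8242  1.3882]
 [ 0.4095  0.875 ]]
TCP-lever origin mm [ 1.9677  0.2777 14.1928]
1.7518665885657339 1.6158343909445696
lever [ 0.5926 -0.0958  0.1625  0.1491] [9.3133 8.542 ]
[[-0.2121 -0.7664]
 [ 0.8011 -1.0296]
 [-1.0511  0.135 ]
 [ 0.9288  0.3688]
 [ 0.7286 -0.2365]
 [-0.9425 -0.6897]
 [-0.7885  1.3868]
 [ 0.3771  0.8701]]
TCP-lever origin mm [ 1.9821  0.2804 14.2135]
1.7664427122732926 1.6161761975503381
```

```bash
python3 -m handwheel '[[[1.9,1.9,-15,0.6,0,0],[1.9,1.9,-40,0.6,0,0],[1.9,1.9,-58,0.6,0,0],[1.9,1.9,-68,0.6,0,0],[1.9,1.9,-75,0.6,0,0],[1.9,1.9,-78,0.6,0,0],[1.9,1.9,-78,0.6,0,0],[1.9,1.9,-78,0.6,0,0]]]'; python3 chk.py w6
```

```text
clock: 14.25
ee_pos: [0.597, -0.0936, 0.0859]
tool_rot: [3.131, 0.255, -0.001]
force: [0.9, 0.2, -4.7]
width: 0.322
[ 0.597  -0.0936  0.086 ] [ 0.8657  0.0775 -4.7362] [-0.2053  0.6043  1.8292 -0.0008  0.7087  1.2036]
[[ 0.9868  0.1617 -0.0007]
 [ 0.1617 -0.9868 -0.0004]
 [-0.0008  0.0003 -1.    ]]
want y col [ 0.1616 -0.9869  0.    ]
```

View pics/w6.png

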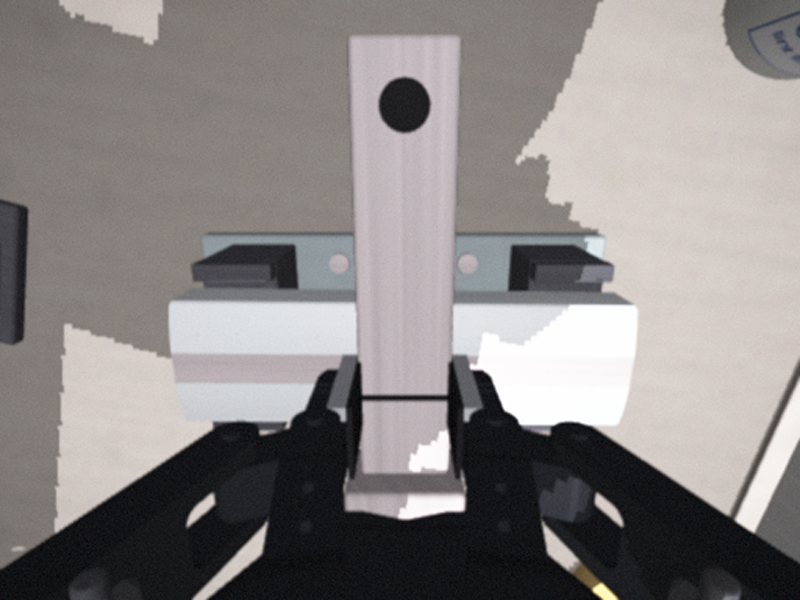

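Run:
```python
from lev import *
np.set_printoptions(precision=4,suppress=True)
m=dict(np.load("w6.npz"))
a=.1623;ux=np.array([np.cos(a),np.sin(a),0]);uy=np.array([-ux[1],ux[0],0])
rg=p2w(m,np.array([(178,354.5),(178,383.5),(300,354.5),(300,383.5)])*.64,.0664)
ln=p2w(m,np.array([(359.5,397.5),(449.5,397.5)])*.64,.0878)
print(rg@ux*1e3,ln@ux*1e3,ln@uy*1e3)
e=p2w(m,np.array([(170,300),(636,303),(626,424),(181,420)])*.64,.063);print(e@ux*1e3,e@uy*1e3)
```

```text
[577.1792 565.2959 577.1796 565.294 ] [571.5072 571.5085] [-174.0216 -203.5425]
[597.2063 596.0782 545.6957 547.4963] [-103.4949 -273.197  -276.6074 -100.5132]
```

The line is 0.3 mm off the ridge along the lever and the sideways offset is 0.3 mm. I'll lower onto the bar slowly.

```bash
python3 -m handwheel '[[[0,0,-2,0,0,0],[0,0,-3,0,0,0],[0,0,-4,0,0,0],[0,0,-4,0,0,0]]]' && python3 -m handwheel '[[[0,0,-0.5,0,0,0],[0,0,-1,0,0,0],[0,0,-1,0,0,0]]]'
```

```text
clock: 14.7
ee_pos: [0.5969, -0.0936, 0.0819]
tool_rot: [3.131, 0.255, -0.002]
force: [0.0, -0.4, -4.8]
width: 0.324
clock: 15.0
ee_pos: [0.5969, -0.0936, 0.0808]
tool_rot: [3.131, 0.255, -0.002]
force: [-0.6, 0.5, -3.8]
width: 0.321
```

```bash
python3 -m handwheel '[[[0,0,-0.3,0,0,0],[0,0,-0.6,0,0,0],[0,0,-0.6,0,0,0]]]'; python3 -m handwheel '[[[0,0,0,0,0,0],[0,0,0,0,0,0]]]'
```

```text
clock: 15.3
ee_pos: [0.5969, -0.0936, 0.0801]
tool_rot: [3.131, 0.255, -0.002]
force: [0.1, 0.3, -3.6]
width: 0.322
clock: 15.5
ee_pos: [0.5969, -0.0936, 0.0802]
tool_rot: [3.131, 0.255, -0.002]
force: [-0.5, -0.4, -5.2]
width: 0.325
```

```bash
python3 -m handwheel '[[[0,0,-0.4,0,0,0],[0,0,-0.8,0,0,0],[0,0,-0.8,0,0,0]]]'; python3 -m handwheel '[[[0,0,-0.4,0,0,0],[0,0,-0.7,0,0,0],[0,0,-0.7,0,0,0]]]'
```

```text
clock: 15.8
ee_pos: [0.597, -0.0936, 0.0799]
tool_rot: [3.131, 0.255, -0.001]
force: [-2.1, 0.3, 5.6]
width: 0.325
clock: 16.1
ee_pos: [0.597, -0.0936, 0.0799]
tool_rot: [3.131, 0.255, -0.001]
force: [-4.1, 1.1, 11.6]
width: 0.321
```

```bash
python3 -m handwheel '[[[0,0,0.4,0,0,0],[0,0,0.4,0,0,0],[0,0,0.4,0,0,0]]]' - 20; python3 -m handwheel '[[[0,0,0,0,0,0],[0,0,0,0,0,0],[0,0,0,0,0,0],[0,0,0,0,0,0]]]' 0.55; python3 chk.py w7
```

```text
clock: 16.4
ee_pos: [0.597, -0.0936, 0.0801]
tool_rot: [3.131, 0.255, -0.001]
force: [0.8, 0.5, -5.3]
width: 0.321
clock: 16.8
ee_pos: [0.5971, -0.0936, 0.0802]
tool_rot: [3.131, 0.255, -0.001]
force: [-0.9, 0.4, -0.2]
width: 0.552
[ 0.597  -0.0936  0.0801] [ 0.0271 -0.2703 -0.3509] [-0.2054  0.6126  1.8325 -0.0008  0.6969  1.2036]
[[ 0.9868  0.1617 -0.0004]
 [ 0.1617 -0.9868 -0.0004]
 [-0.0005  0.0004 -1.    ]]
want y col [ 0.1616 -0.9869  0.    ]
```

View pics/w7.png

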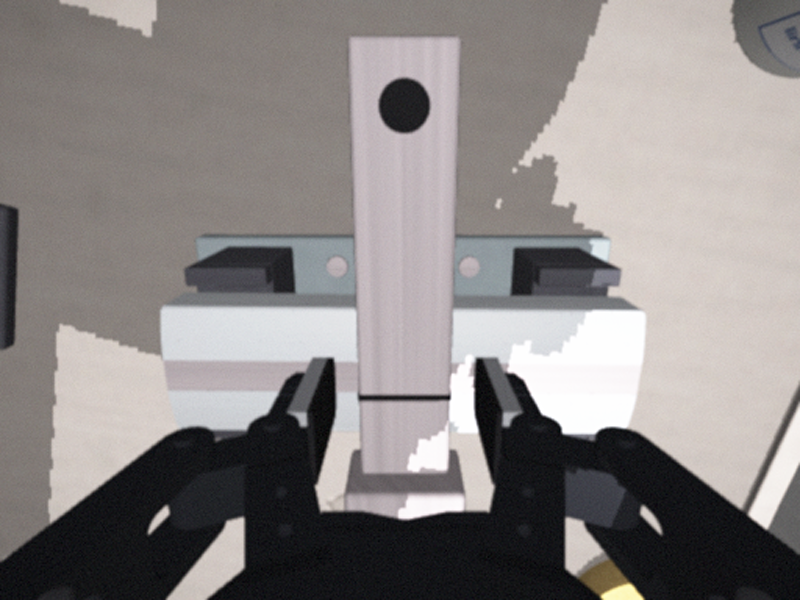

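The lever stays balanced with the fingers open and clear of it (arm end still at row 37, line at row 397). I'll retreat straight up.

```bash
python3 -m handwheel '[[[0,0,5,0,0,0],[0,0,15,0,0,0],[0,0,35,0,0,0],[0,0,65,0,0,0],[0,0,100,0,0,0],[0,0,140,0,0,0],[-20,0,170,0,0,0],[-50,0,190,0,0,0],[-50,0,190,0,0,0],[-50,0,190,0,0,0]]]'
python3 - <<'E'
from h import *
import time
m=eyes.camera_model("wrist");w=eyes.capture("wrist");np.savez("w8.npz",**m)
a=eyes.capture("scene")
for _ in range(18): b=eyes.capture("scene")
d=cv2.absdiff(cv2.GaussianBlur(a,(5,5),0),cv2.GaussianBlur(b,(5,5),0))[190:300,180:340];print(d.max(),d.mean())
W=cv2.resize(w[:,:,::-1],(440,330));S=cv2.resize(b[150:300,150:350,::-1],(440,330),interpolation=cv2.INTER_CUBIC)
cv2.imwrite("pics/fin.png",cv2.resize(np.hstack([W,S]),(800,300)))
cv2.imwrite("pics/w8.png",w[:,:,::-1])
E
```

```text
clock: 17.85
ee_pos: [0.5472, -0.0937, 0.2715]
tool_rot: [3.13, 0.254, 0.003]
force: [-0.2, 0.2, 0.9]
width: 0.549
8 0.5023484848484848
```

View pics/fin.png

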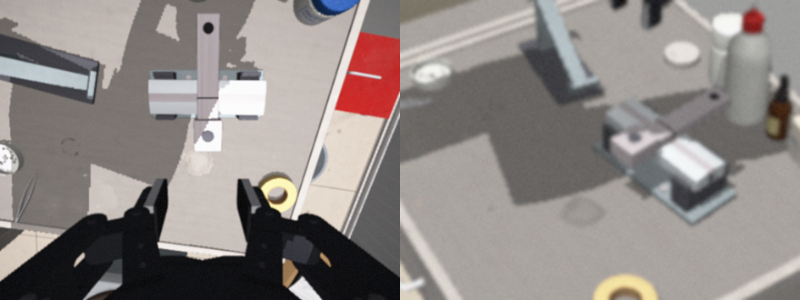

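The lever lies square across the bar's middle with its line over the ridge. It is level and nothing moves between frames about 0.9 s apart, so I'm handing in.

```bash
python3 -c "
from cell import workorder;print(workorder.close_job())"
```

```text
the job is handed in; nothing more can be done
None
```

The crowned bar lies across both posts, down between their cheeks, and the lever stands balanced by itself across the middle of it. I handed the job in at about 19 s of the 51 s allowed; no verdict was reported.

- **Bar:** I laid it on the stand first, ridge up. It ended about 1 mm or less from centre in both directions, within what the cameras can resolve.
- **Lever:** I gripped it at the balance line, lifted it off the rest, levelled and turned it, and lowered it onto the ridge. Just before contact the line measured 0.3 mm from the ridge middle and 0.3 mm from the bar's middle.
- **After release:** The gripper backed off and touches nothing. The lever was level, and two scene pictures about 0.9 s apart showed no motion.
- **Forces:** The largest contact force I saw in the readings was about 25 N. That was a deliberate fingertip touch on the bench to find where the tips are.
- **Bystanders:** I never went near the tape roll, the dish or the jar. I checked them only by eye and did not re-measure them.
- **Disagreements:** My first fit of the lever in the grip gave a false 4° tilt because I had misread one edge of the head. Refitted, it showed 0.2°. The two camera estimates of the stand's centre also differed by about 2 mm, so I centred on the bar itself.

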